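# Set the stock tags on the workshop bin rack

### The job

Each parts bin on the rack has a hinged red/green flip tag standing in front of it. Push tags gently over with a fingertip until only the two full bins show green, with the green face turned up, and the tags of the other two bins show red. Do not pick anything up, and leave the bins, jar, bottle, bearing and screwdriver where they stand.

Things in the scene. Friction and masses are not known exactly. Their poses are not given: they have to be found in the camera images.
- rack: The fixed white plate on the bench, 350 x 660 x 8 mm, that carries all the tags and bins. Origin on its underside below the middle of the row of tags; x points from the tags to the bins (away from the robot), y to the left along the row, z up. Its place varies by about 10 cm and it is turned up to 0.2 rad.
- mount_a: Fixed dark steel foot of flip tag A, 36 x 80 x 30 mm; four stand side by side 105 mm apart, in any order. Origin at the centre of its underside, on the plate (8 mm above the bench); axes as the rack's. The tag's hinge runs along y, 22 mm above this origin. Its bin is the one directly behind: bin centre 180 mm along +x from the hinge.
- mount_b: Fixed dark steel foot of flip tag B, 36 x 80 x 30 mm; four stand side by side 105 mm apart, in any order. Origin at the centre of its underside, on the plate (8 mm above the bench); axes as the rack's. The tag's hinge runs along y, 22 mm above this origin. Its bin is the one directly behind: bin centre 180 mm along +x from the hinge.
- mount_c: Fixed dark steel foot of flip tag C, 36 x 80 x 30 mm; four stand side by side 105 mm apart, in any order. Origin at the centre of its underside, on the plate (8 mm above the bench); axes as the rack's. The tag's hinge runs along y, 22 mm above this origin. Its bin is the one directly behind: bin centre 180 mm along +x from the hinge.
- mount_d: Fixed dark steel foot of flip tag D, 36 x 80 x 30 mm; four stand side by side 105 mm apart, in any order. Origin at the centre of its underside, on the plate (8 mm above the bench); axes as the rack's. The tag's hinge runs along y, 22 mm above this origin. Its bin is the one directly behind: bin centre 180 mm along +x from the hinge.
- tag_a (a joint): Hinge of flip tag A, rad. 0: upright; +0.96 (stop): leans away from the robot, towards its bin, green face up; -0.96 (stop): leans towards the robot, red face up. It turns almost freely and, once past upright, falls to the other stop by its own weight. A level push on the outer (low) side of its free edge, towards the hinge, raises it up and over.
- tag_a_edge (a point): Middle of the free edge of flip tag A, a slick plastic leaf (friction about 0.3) 60 mm wide, 60 mm from hinge to this edge, 4 mm thick, 30 g; -x face green, +x face red when upright. At either stop the edge is 49 mm from the hinge horizontally and 64 mm above the bench; upright, 90 mm above it.
- tag_b (a joint): Hinge of flip tag B, rad. 0: upright; +0.96 (stop): leans away from the robot, towards its bin, green face up; -0.96 (stop): leans towards the robot, red face up. It turns almost freely and, once past upright, falls to the other stop by its own weight. A level push on the outer (low) side of its free edge, towards the hinge, raises it up and over.
- tag_b_edge (a point): Middle of the free edge of flip tag B, a slick plastic leaf (friction about 0.3) 60 mm wide, 60 mm from hinge to this edge, 4 mm thick, 30 g; -x face green, +x face red when upright. At either stop the edge is 49 mm from the hinge horizontally and 64 mm above the bench; upright, 90 mm above it.
- tag_c (a joint): Hinge of flip tag C, rad. 0: upright; +0.96 (stop): leans away from the robot, towards its bin, green face up; -0.96 (stop): leans towards the robot, red face up. It turns almost freely and, once past upright, falls to the other stop by its own weight. A level push on the outer (low) side of its free edge, towards the hinge, raises it up and over.
- tag_c_edge (a point): Middle of the free edge of flip tag C, a slick plastic leaf (friction about 0.3) 60 mm wide, 60 mm from hinge to this edge, 4 mm thick, 30 g; -x face green, +x face red when upright. At either stop the edge is 49 mm from the hinge horizontally and 64 mm above the bench; upright, 90 mm above it.
- tag_d (a joint): Hinge of flip tag D, rad. 0: upright; +0.96 (stop): leans away from the robot, towards its bin, green face up; -0.96 (stop): leans towards the robot, red face up. It turns almost freely and, once past upright, falls to the other stop by its own weight. A level push on the outer (low) side of its free edge, towards the hinge, raises it up and over.
- tag_d_edge (a point): Middle of the free edge of flip tag D, a slick plastic leaf (friction about 0.3) 60 mm wide, 60 mm from hinge to this edge, 4 mm thick, 30 g; -x face green, +x face red when upright. At either stop the edge is 49 mm from the hinge horizontally and 64 mm above the bench; upright, 90 mm above it.
- bin_brass: A FULL bin, heaped to the rim (tops of the pieces up to 70 mm above its underside) with brass bushings. Blue open bin 110 (x) x 94 (y) x 62 mm, loose, 0.2 to 1 kg. Origin at the centre of its underside, axes as the rack's; its front wall stands 125 mm behind the tag hinges, so 76 mm of free plate lie between it and a tag leaning towards it. Stands behind any of the tags.
- bin_bolts: A FULL bin, heaped to the rim (tops of the pieces up to 75 mm above its underside) with steel bolts. Blue open bin 110 (x) x 94 (y) x 62 mm, loose, 0.2 to 1 kg. Origin at the centre of its underside, axes as the rack's; its front wall stands 125 mm behind the tag hinges, so 76 mm of free plate lie between it and a tag leaning towards it. Stands behind any of the tags.
- bin_low: A bin that is NOT full: five bolts on its floor. Blue open bin 110 (x) x 94 (y) x 62 mm, loose, 0.2 to 1 kg. Origin at the centre of its underside, axes as the rack's; its front wall stands 125 mm behind the tag hinges, so 76 mm of free plate lie between it and a tag leaning towards it. Stands behind any of the tags.
- bin_empty: A bin that is NOT full: empty. Blue open bin 110 (x) x 94 (y) x 62 mm, loose, 0.2 to 1 kg. Origin at the centre of its underside, axes as the rack's; its front wall stands 125 mm behind the tag hinges, so 76 mm of free plate lie between it and a tag leaning towards it. Stands behind any of the tags.
- oil_bottle: Bystander: white bottle with yellow cap, 44 mm across, 110 mm tall, at the right end of the plate. Origin at the centre of its underside.
- jar: Bystander: amber glass jar with metal lid, 60 mm across, 85 mm tall, at the left end of the plate. Origin at the centre of its underside.
- screwdriver: Bystander: orange-handled screwdriver lying at the left end of the plate, beside the tags. Origin under its middle.
- bearing: Bystander: steel ball-bearing ring, 52 mm across, 15 mm tall, at the right end of the plate, beside the tags. Origin at the centre of its underside.
Mind the look-alikes: they are no part of the job. What is shaped like the bin_bolts but turquoise is not meant.

How it is judged:
At the end, for the whole second after the job is handed in: The tag in front of each full bin leans away from the robot, green face up (joint above 0.85 rad), the tag in front of each other bin leans towards the robot, red face up (joint below -0.85 rad), all tags are at rest and every bin is within 20 mm of where it stood ((y of bin_brass in the frame of mount_a above 0.05 m or y of bin_brass in the frame of mount_a below -0.05 m or value of joint tag_a above 0.85 rad) and (y of bin_bolts in the frame of mount_a above 0.05 m or y of bin_bolts in the frame of mount_a below -0.05 m or value of joint tag_a above 0.85 rad) and (y of bin_low in the frame of mount_a above 0.05 m or y of bin_low in the frame of mount_a below -0.05 m or value of joint tag_a below -0.85 rad) and (y of bin_empty in the frame of mount_a above 0.05 m or y of bin_empty in the frame of mount_a below -0.05 m or value of joint tag_a below -0.85 rad) and velocity of joint tag_a between -0.2 and 0.2 rad/s and (y of bin_brass in the frame of mount_b above 0.05 m or y of bin_brass in the frame of mount_b below -0.05 m or value of joint tag_b above 0.85 rad) and (y of bin_bolts in the frame of mount_b above 0.05 m or y of bin_bolts in the frame of mount_b below -0.05 m or value of joint tag_b above 0.85 rad) and (y of bin_low in the frame of mount_b above 0.05 m or y of bin_low in the frame of mount_b below -0.05 m or value of joint tag_b below -0.85 rad) and (y of bin_empty in the frame of mount_b above 0.05 m or y of bin_empty in the frame of mount_b below -0.05 m or value of joint tag_b below -0.85 rad) and velocity of joint tag_b between -0.2 and 0.2 rad/s and (y of bin_brass in the frame of mount_c above 0.05 m or y of bin_brass in the frame of mount_c below -0.05 m or value of joint tag_c above 0.85 rad) and (y of bin_bolts in the frame of mount_c above 0.05 m or y of bin_bolts in the frame of mount_c below -0.05 m or value of joint tag_c above 0.85 rad) and (y of bin_low in the frame of mount_c above 0.05 m or y of bin_low in the frame of mount_c below -0.05 m or value of joint tag_c below -0.85 rad) and (y of bin_empty in the frame of mount_c above 0.05 m or y of bin_empty in the frame of mount_c below -0.05 m or value of joint tag_c below -0.85 rad) and velocity of joint tag_c between -0.2 and 0.2 rad/s and (y of bin_brass in the frame of mount_d above 0.05 m or y of bin_brass in the frame of mount_d below -0.05 m or value of joint tag_d above 0.85 rad) and (y of bin_bolts in the frame of mount_d above 0.05 m or y of bin_bolts in the frame of mount_d below -0.05 m or value of joint tag_d above 0.85 rad) and (y of bin_low in the frame of mount_d above 0.05 m or y of bin_low in the frame of mount_d below -0.05 m or value of joint tag_d below -0.85 rad) and (y of bin_empty in the frame of mount_d above 0.05 m or y of bin_empty in the frame of mount_d below -0.05 m or value of joint tag_d below -0.85 rad) and velocity of joint tag_d between -0.2 and 0.2 rad/s and distance of each of bin_brass, bin_bolts, bin_low, bin_empty from where it was at the start of the episode below 0.02 m); the robot touches nothing.
It fails at once if a bin is shoved more than 20 mm out of its place (distance of any of bin_brass, bin_bolts, bin_low, bin_empty from where it was at the start of the episode above 0.02 m).
It fails at once if a bin is lifted more than 10 mm off the plate (height (world z) of any of bin_brass, bin_bolts, bin_low, bin_empty above 0.018 m).
It fails at once if the bottle, jar, screwdriver or bearing is picked up or shoved more than 20 mm (distance of any of oil_bottle, jar, screwdriver, bearing from where it was at the start of the episode above 0.02 m).
It fails at once if a tag or its foot is pushed harder than 25 N (contact force between any of mount_a, mount_b, mount_c, mount_d and the arm above 25 N or contact force between any of mount_a, mount_b, mount_c, mount_d and the fingers above 25 N).
It also fails if it takes over 64 s, if anything falls off the work surface, if the arm or the gripper's body presses on something with over 40 N, if the wrist force passes 120 N, or if a joint passes its speed limit or range.

### The arm

A 7-joint arm with a two-finger parallel gripper is mounted at the origin on the work surface. World frame = base frame: x ahead of the robot, y to its left, z up, the work surface at z = 0. Lengths are in m, angles in rad, forces in N, time in s.
With the tool pointing down it reaches from about 0.4 to 0.875 m from the base axis. Payload 19.3 kg.
Tool frame: the origin (TCP) lies at the very end of the fingers, on their centre line; the grasp point (between the pads) lies 19 mm behind it; z points along the fingers, y is the direction in which the jaws open and shut (so a half turn about z gives the same grasp; the last joint's range is limited). The gripper opens to 85 mm and grips with 20 to 120 N. Pads are 22 mm wide; open, the fingers measure 114 mm over their backs; the gripper's body (76 mm by 85 mm) begins 54 mm behind the grasp point. The pads swing forward as they close: fully open they stand 13 mm farther back than shut.
Start: joints at [1.152, 0.521, -0.036, 1.599, 0.021, 1.021, -0.113], TCP at [0.214, -0.587, 0.195] pointing down, gripper open.
Joint ranges: [-2.91, 2.91], [-0.3, 2.13], [-1.5, 1.42], [0.17, 2.43], [-1.26, 4.41], [0.16, 1.93], [-2.52, 2.52]. Speed limits (rad/s): [1.89, 1.89, 2.39, 2.39, 3.01, 3.01, 3.01].

### API

Orientations are given as [roll, pitch, yaw] about the fixed x, y, z axes, in that order (R = Rz(yaw) Ry(pitch) Rx(roll)).
In Python, from workcell import bot gives the robot as it stands.
- The arm moves only by the tool apply_moves, never from a script. Its argument "commands" is a list of rows, each an object with "travel": the shift along the tool's x, y, z in m, a list of three; "twist": the turn, a rotation vector about the tool's x, y, z in degrees, a list of three; "claw": the finger opening in m, from 0 to 0.0854. A call has 1 to 10 rows; each row is the pose to reach, as a shift and turn from the pose commanded when the call began, along the tool's axes at that moment; what a row does not reach only later rows make up. A row lasts 1/10 s, in which the tool goes at most 50 mm and 8.59 degrees, less where a joint would pass 70% of its speed; a pose out of reach is approached as far as the arm can. A call with a gripper value outside its range is refused whole. The fingers move at their own pace and stop on an object; "force" is the grip in N (left out, the last holds). Time passes only in rows, so rows that repeat a pose let the fingers close. It gives the time, the measured TCP pose, the force and the opening at its end, in the units of the state.
- bot.observe(): the state, without advancing time (a new reading comes with each control period).
- bot.grab_frame(name): name is "side" or "top" or "wrist"; returns a dict with "frame" (420x560x3 uint8, blue, green, red), "fx", "fy", "cx", "cy" (pixels), "pose" (4x4, takes a point from camera to world coordinates); the wrist camera has in their place "tool_from_camera" (4x4, takes a point from camera to tool coordinates, whose origin is the TCP and whose axes are the flange's). Camera axes: x right, y up, looking along -z (the intrinsics and any distortion apply to the point x, -y, -z); pixel columns grow to the right and rows downward; lengths in m; the calibration is good to about 2 mm. A picture is of the moment at which its call begins: read the wrist's pose just before it. There is no depth.
- bot.job_done(): hands the job in, once; it reports no verdict.
The state is a dict: "clock": time; "qpos": joint angles; "qd": joint speeds; "joint_efforts": joint torques, N m; "position": TCP position; "tool_rot": TCP orientation; "force": force on the tool from outside, world axes, zero at the start; "moment": the same for the moment, N m; "grip_width": finger opening in m.
Only numpy, scipy, OpenCV 4.12 (cv2) and the standard library are available. Lean on these libraries where they do the work, as an engineer would, in place of code of your own. Each camera call takes 0.05 s, during which the arm holds its last target.

## Working session

There is one attempt and no reset: what is moved stays moved. The work goes in short steps, Python scripts to look and compute and a tool call to move; the robot and the scene stay as the last step left them, time stands still between calls to the robot, and variables do not carry over. Pictures are saved under pics/ and viewed, and the job is handed in when it is done.

Besides the shell and the picture viewer there is one more tool, called as a command line: name --argument value ..., lists and objects as JSON in quotes. apply_moves: Moves the arm, as the interface text tells. Its arguments: {"type":"object","properties":{"commands":{"type":"array"},"force":{"type":"number"}},"required":["commands"]}

```bash
mkdir -p pics; python3 - <<'E'
from workcell import bot
import cv2,json,numpy as np,pickle
s=bot.observe(); print(s)
for n in("side","top"):
    d=bot.grab_frame(n); cv2.imwrite(f"pics/{n}0.png",d["frame"]); pickle.dump(d,open(f"{n}0.pkl","wb"))
    print(n,d["fx"],d["fy"],d["cx"],d["cy"],d.keys()); print(np.round(d["pose"],4))
E
```

```text
{'clock': 0.0, 'qpos': array([ 1.15180735,  0.52201594, -0.03628122,  1.59996404,  0.02120335,
        1.02111893, -0.11280869]), 'qd': array([ 0.0002504 ,  0.00042965, -0.00017595,  0.00011978, -0.00052545,
       -0.0012122 , -0.00026988]), 'joint_efforts': array([ 3.54824188e-03, -9.27081513e+01,  1.98147006e+00, -3.69916248e+01,
        1.79073529e-02,  8.43625021e-03, -5.64990887e-05]), 'position': array([ 0.21341237, -0.58704926,  0.19424082]), 'tool_rot': array([-3.14047617e+00,  1.05624756e-04,  3.48731291e-01]), 'force': array([0.36283257, 0.67231136, 0.46966322]), 'moment': array([0.03840682, 0.00504144, 0.04236367]), 'grip_width': 0.08520756452368139}
side 415.36496973442183 415.36496973442183 285.4728924909788 215.66425384759276 dict_keys(['frame', 'fx', 'fy', 'cx', 'cy', 'pose'])
[[-0.9982  0.0198 -0.0558  0.5197]
 [-0.0581 -0.5073  0.8598  0.9509]
 [-0.0113  0.8615  0.5076  0.6697]
 [ 0.      0.      0.      1.    ]]
top 452.00062141674044 452.00062141674044 277.5586400443415 202.92060820264615 dict_keys(['frame', 'fx', 'fy', 'cx', 'cy', 'pose'])
[[-2.6000e-03  9.8790e-01 -1.5500e-01  4.0660e-01]
 [-1.0000e+00 -2.6000e-03 -2.0000e-04 -8.1400e-02]
 [-6.0000e-04  1.5500e-01  9.8790e-01  1.2031e+00]
 [ 0.0000e+00  0.0000e+00  0.0000e+00  1.0000e+00]]
```

View pics/side0.png

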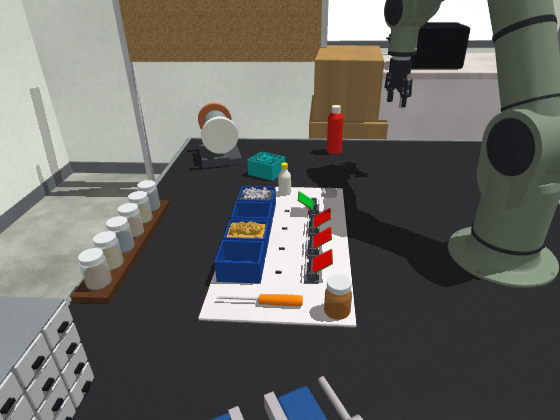

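View pics/top0.png

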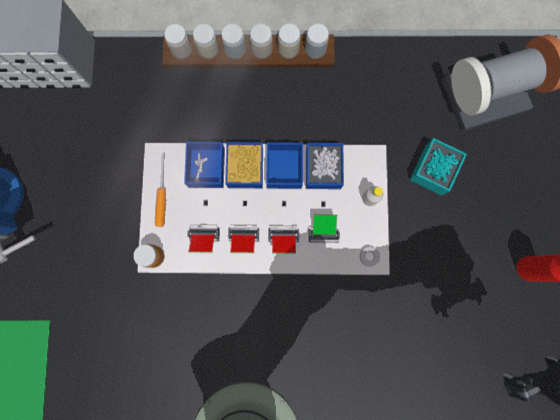

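```bash
cat > h.py <<'E'
import numpy as np,cv2
def ray(d,u,v,z):
    P=d["pose"]; c=np.array([(u-d["cx"])/d["fx"],-(v-d["cy"])/d["fy"],-1.]); r=P[:3,:3]@c; o=P[:3,3]
    return o+r*(z-o[2])/r[2]
def proj(d,p):
    P=d["pose"]; c=P[:3,:3].T@(np.array(p)-P[:3,3]); return d["cx"]+d["fx"]*c[0]/-c[2], d["cy"]-d["fy"]*c[1]/-c[2]
def tags(d):
    f=d["frame"].astype(int);b,g,r=f[...,0],f[...,1],f[...,2]
    out=[]
    for nm,m in(("red",(r>130)&(g<60)&(b<60)),("green",(g>120)&(r<80)&(b<90))):
        m=m.astype(np.uint8)
        for c in cv2.findContours(m,cv2.RETR_EXTERNAL,cv2.CHAIN_APPROX_NONE)[0]:
            if 60<cv2.contourArea(c)<2000: out.append((nm,cv2.contourArea(c),cv2.boundingRect(c),cv2.boxPoints(cv2.minAreaRect(c)).round(1).tolist()))
    return out
E
python3 - <<'E'
from h import *; import pickle
for n in("top","side"):
    d=pickle.load(open(n+"0.pkl","rb"))
    for t in tags(d): print(n,t)
d=pickle.load(open("top0.pkl","rb"))
# plate corners
f=d["frame"]; m=(f.min(2)>150).astype(np.uint8); m[:130]=0;m[290:]=0
m=cv2.morphologyEx(m,cv2.MORPH_CLOSE,np.ones((25,25)))
c=max(cv2.findContours(m,0,2)[0],key=cv2.contourArea); print(cv2.minAreaRect(c),cv2.boxPoints(cv2.minAreaRect(c)))
cv2.imwrite("pics/z.png",cv2.resize(f[135:285,130:400],(800,444),interpolation=cv2.INTER_CUBIC))
d2=pickle.load(open("side0.pkl","rb"))["frame"]
cv2.imwrite("pics/zs.png",cv2.resize(d2[150:330,190:380],(633,600),interpolation=cv2.INTER_CUBIC))
E
```

```text
top ('red', 200.0, (523, 260, 37, 22), [[522.9000244140625, 279.79998779296875], [523.5999755859375, 259.0], [559.7000122070312, 260.20001220703125], [559.0, 281.0]])
top ('red', 302.5, (272, 236, 24, 17), [[272.0, 236.0], [295.0, 236.0], [295.0, 252.0], [272.0, 252.0]])
top ('red', 330.0, (231, 235, 24, 17), [[231.0, 235.0], [254.0, 235.0], [254.0, 251.0], [231.0, 251.0]])
top ('red', 322.0, (189, 235, 25, 17), [[189.0, 250.0], [189.89999389648438, 233.6999969482422], [213.1999969482422, 235.0], [212.3000030517578, 251.3000030517578]])
top ('green', 398.5, (313, 215, 24, 20), [[313.0, 215.0], [336.0, 215.0], [336.0, 234.0], [313.0, 234.0]])
side ('red', 240.5, (313, 250, 19, 23), [[307.3999938964844, 260.79998779296875], [330.6000061035156, 249.1999969482422], [336.20001220703125, 260.3999938964844], [313.0, 272.0]])
side ('red', 191.5, (313, 227, 18, 21), [[308.20001220703125, 238.1999969482422], [329.79998779296875, 226.60000610351562], [334.8999938964844, 236.10000610351562], [313.3999938964844, 247.6999969482422]])
side ('red', 126.5, (314, 212, 16, 15), [[309.79998779296875, 218.5], [327.29998779296875, 208.89999389648438], [331.70001220703125, 216.8000030517578], [314.29998779296875, 226.5]])
side ('red', 313.5, (331, 113, 13, 40), [[331.0, 152.0], [331.0, 113.0], [343.0, 113.0], [343.0, 152.0]])
side ('green', 107.0, (298, 192, 15, 17), [[295.20001220703125, 198.0], [299.29998779296875, 191.5], [315.79998779296875, 202.0], [311.70001220703125, 208.5]])
((261.39410400390625, 208.58892822265625), (253.9073028564453, 129.6435089111328), 0.5729386806488037) [[133.79861 272.13797]
 [135.095   142.50095]
 [388.9896  145.03989]
 [387.6932  274.6769 ]]
```

View pics/z.png

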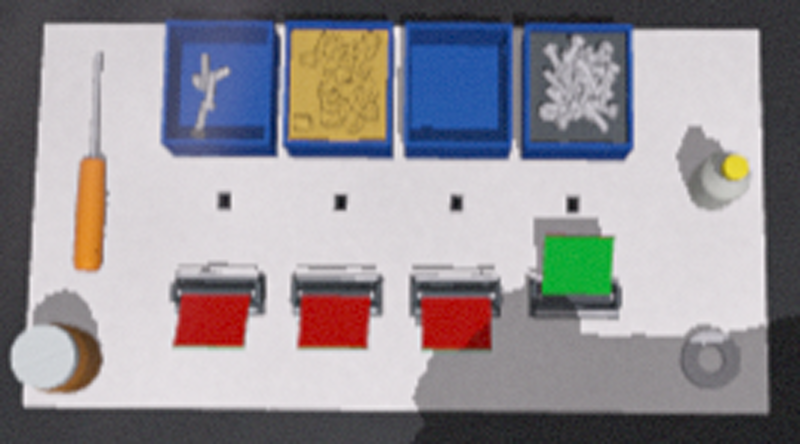

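View pics/zs.png

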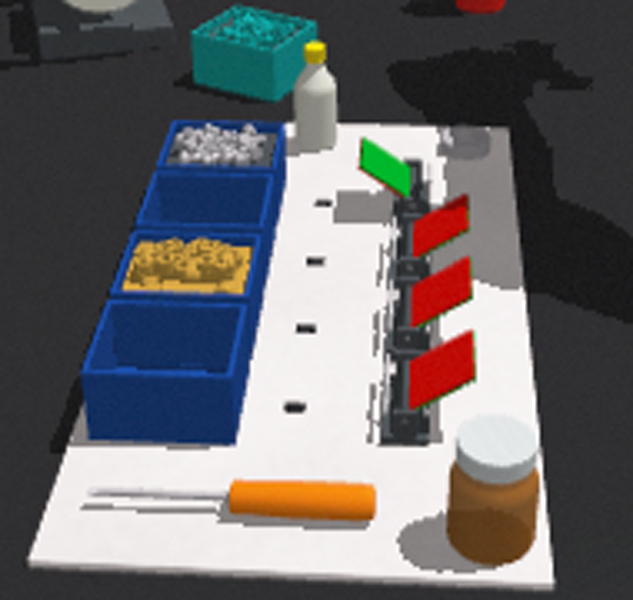

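```bash
python3 - <<'E'
from h import *; import pickle
d=pickle.load(open("top0.pkl","rb"));s=pickle.load(open("side0.pkl","rb"))
for u,v in((201,251.5),(242.7,251.8),(283.8,252.5)): print("edge",ray(d,u,v,.064).round(4))
p=ray(d,242.7,251.8,.064); print(proj(s,p))
for y in(-.03,.03): print(proj(s,p+[0,y,0]))
print("green edge",ray(d,325,214.5,.064).round(4))
for u,v in((135.1,142.5),(389,145),(387.7,274.7),(133.8,272.1)): print(ray(d,u,v,.008).round(4))
# black dots between (bin markers)
for u,v in((205.5,202.5),(284,203.7),(323.3,204)):print("dot",ray(d,u,v,.008).round(4))
E
```

```text
edge [0.4625 0.1112 0.064 ]
edge [0.4614 0.0065 0.064 ]
edge [ 0.4594 -0.0966  0.064 ]
(np.float64(330.085966003203), np.float64(231.98153091081127))
(np.float64(329.71220611283746), np.float64(226.07692451714766))
(np.float64(330.477408715549), np.float64(238.16548804920376))
green edge [ 0.5552 -0.2017  0.064 ]
[0.7624 0.3079 0.008 ]
[ 0.7534 -0.3859  0.008 ]
[ 0.4037 -0.3683  0.008 ]
[0.4121 0.295  0.008 ]
dot [0.5958 0.1117 0.008 ]
dot [ 0.592  -0.0984  0.008 ]
dot [ 0.5909 -0.2036  0.008 ]
```

apply_moves --commands '[{"travel": [0.293, -0.199, -0.006], "twist": [0, 0, 21], "claw": 0.0}, {"travel": [0.293, -0.199, -0.006], "twist": [0, 0, 21], "claw": 0.0}, {"travel": [0.293, -0.199, -0.006], "twist": [0, 0, 21], "claw": 0.0}, {"travel": [0.293, -0.199, -0.006], "twist": [0, 0, 21], "claw": 0.0}, {"travel": [0.293, -0.199, -0.006], "twist": [0, 0, 21], "claw": 0.0}, {"travel": [0.293, -0.199, -0.006], "twist": [0, 0, 21], "claw": 0.0}, {"travel": [0.293, -0.199, -0.006], "twist": [0, 0, 21], "claw": 0.0}, {"travel": [0.293, -0.199, -0.006], "twist": [0, 0, 21], "claw": 0.0}, {"travel": [0.293, -0.199, -0.006], "twist": [0, 0, 21], "claw": 0.0}, {"travel": [0.293, -0.199, -0.006], "twist": [0, 0, 21], "claw": 0.0}]' --force 20

```text
clock: 1.1
position: [0.4202, -0.3011, 0.2007]
tool_rot: [3.141, 0.001, -0.019]
force: [-0.3, -0.4, -0.4]
grip_width: 0.0002
```

apply_moves --commands '[{"travel": [-0.006, -0.307, 0]}, {"travel": [-0.006, -0.307, 0]}, {"travel": [-0.006, -0.307, 0]}, {"travel": [-0.006, -0.307, 0]}, {"travel": [-0.006, -0.307, 0]}, {"travel": [-0.006, -0.307, 0]}, {"travel": [-0.006, -0.307, 0]}, {"travel": [-0.006, -0.307, 0]}, {"travel": [-0.006, -0.307, 0]}, {"travel": [-0.006, -0.307, 0]}]'

```text
invalid input at $.commands[0]: expected keys travel, twist, claw
```

```bash
python3 - <<'E'
from h import *; from workcell import bot
s=bot.observe(); print(s["position"],s["tool_rot"],s["qpos"])
f=bot.grab_frame("top"); cv2.imwrite("pics/top1.png",f["frame"])
E
```

```text
[ 0.42020112 -0.3011035   0.20066441] [ 3.14130903e+00  5.72015911e-04 -1.87248281e-02] [ 0.54158646  0.3436885  -0.04460865  1.87405903  0.01946826  0.92462789
 -1.10166678]
```

View pics/top1.png

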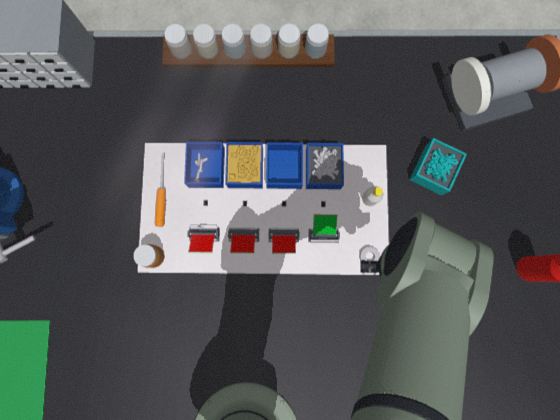

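apply_moves --commands '[{"travel": [-0.006, -0.307, 0], "twist": [0, 0, 0], "claw": 0.0}, {"travel": [-0.006, -0.307, 0], "twist": [0, 0, 0], "claw": 0.0}, {"travel": [-0.006, -0.307, 0], "twist": [0, 0, 0], "claw": 0.0}, {"travel": [-0.006, -0.307, 0], "twist": [0, 0, 0], "claw": 0.0}, {"travel": [-0.006, -0.307, 0], "twist": [0, 0, 0], "claw": 0.0}, {"travel": [-0.006, -0.307, 0], "twist": [0, 0, 0], "claw": 0.0}, {"travel": [-0.006, -0.307, 0], "twist": [0, 0, 0], "claw": 0.0}, {"travel": [-0.006, -0.307, 0], "twist": [0, 0, 0], "claw": 0.0}, {"travel": [-0.006, -0.307, 0], "twist": [0, 0, 0], "claw": 0.0}, {"travel": [-0.006, -0.307, 0], "twist": [0, 0, 0], "claw": 0.0}]'

```text
clock: 2.15
position: [0.4204, 0.0051, 0.2007]
tool_rot: [3.141, 0.0, -0.021]
force: [0.3, -0.4, 0.5]
grip_width: -0.0002
```

Now lower so the tip is at z ≈ 0.053, well in front of the tag.

apply_moves --commands '[{"travel": [0, 0, 0.04], "twist": [0, 0, 0], "claw": 0.0}, {"travel": [0, 0, 0.08], "twist": [0, 0, 0], "claw": 0.0}, {"travel": [0, 0, 0.11], "twist": [0, 0, 0], "claw": 0.0}, {"travel": [0, 0, 0.135], "twist": [0, 0, 0], "claw": 0.0}, {"travel": [0, 0, 0.147], "twist": [0, 0, 0], "claw": 0.0}, {"travel": [0, 0, 0.147], "twist": [0, 0, 0], "claw": 0.0}]'

```text
clock: 2.75
position: [0.4194, 0.0056, 0.0524]
tool_rot: [3.141, 0.003, -0.02]
force: [-0.3, -0.2, 0.6]
grip_width: 0.0
```

```bash
python3 - <<'E'
from h import *; from workcell import bot
s=bot.observe(); print(s["position"],s["force"])
f=bot.grab_frame("side")["frame"]; cv2.imwrite("pics/side2.png",cv2.resize(f[150:330,190:480],(800,497),interpolation=cv2.INTER_CUBIC))
E
```

```text
[0.41944081 0.00559932 0.05243998] [-0.2519884  -0.21573006  0.63172931]
```

View pics/side2.png

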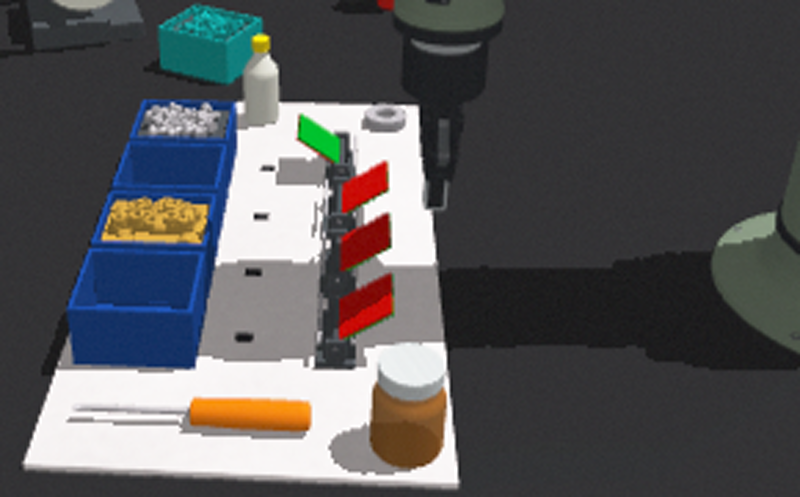

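```bash
python3 - <<'E'
from h import *; import pickle
d=pickle.load(open("side0.pkl","rb"))
for p in([.419,.0056,.0524],[.43,.0056,.0524],[.419,-.03,.0524],[.4614,.0065,.064]):
    u,v=proj(d,p); print(p,u,v,(u-190)*2.76,(v-150)*2.76)
E
```

```text
[0.419, 0.0056, 0.0524] 345.68910438631286 235.75813191491648 429.7019281062235 236.69244408516946
[0.43, 0.0056, 0.0524] 341.5878951851437 235.6664884269702 418.3825907109965 236.43950805843775
[0.419, -0.03, 0.0524] 344.83420993018075 228.706557786517 427.34241940729885 217.23009949078693
[0.4614, 0.0065, 0.064] 330.10250117004887 231.97436159974245 386.68290322933484 226.24923801528914
```

```bash
python3 - <<'E'
from h import *; from workcell import bot
o=[]
f=bot.grab_frame("side")["frame"][170:260,300:390]
g=(255*(f/255.)**.4).astype(np.uint8); cv2.imwrite("pics/e1.png",cv2.resize(g,(600,600),interpolation=cv2.INTER_CUBIC))
w=bot.grab_frame("wrist"); cv2.imwrite("pics/w1.png",w["frame"])
t=bot.grab_frame("top")["frame"]; cv2.imwrite("pics/t3.png",t)
E
```

```text
(no output)
```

View pics/e1.png

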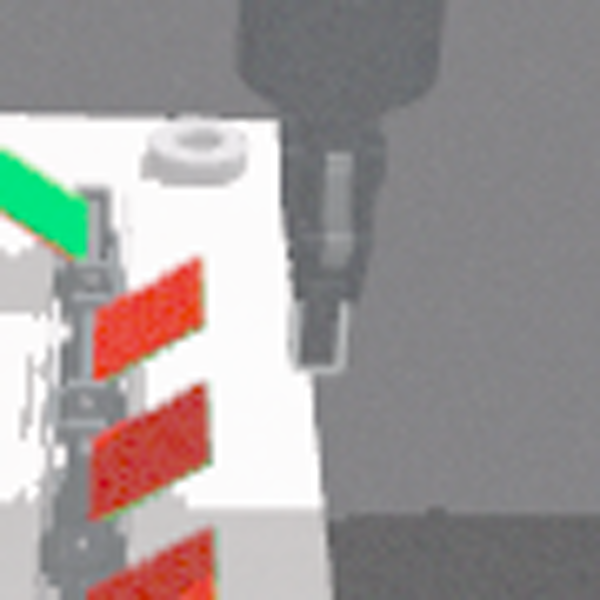

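View pics/w1.png

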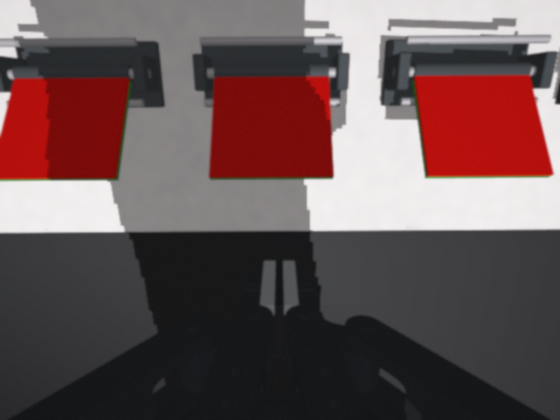

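```bash
python3 - <<'E'
from h import *; import pickle
from workcell import bot
d=pickle.load(open("side0.pkl","rb"))
for z in(.0524,.07,.08,.09,.1): print(z,ray(d,348.3,225.5,z).round(4))
w=bot.grab_frame("wrist"); T=w["tool_from_camera"]; print(T.round(4),w["fx"],w["cx"],w["cy"])
w["pose"]=T
s=bot.observe();print(s["position"],s["tool_rot"])
for p in([0,0,0],[.011,0,0],[-.011,0,0],[.011,.01,0]): print(p,proj(w,p))
from scipy.spatial.transform import Rotation as R
M=np.eye(4);M[:3,:3]=R.from_euler("xyz",s["tool_rot"]).as_matrix();M[:3,3]=s["position"];w["pose"]=M@T
for u in(210,271.5,333):print(ray(w,u,178,.064))
t=cv2.imread("pics/t3.png")[180:300,180:320];t=(255*(t/255.)**.5).astype(np.uint8);cv2.imwrite("pics/t3z.png",cv2.resize(t,(700,600),interpolation=cv2.INTER_CUBIC))
E
```

```text
0.0524 [ 0.4082 -0.0473  0.0524]
0.07 [ 0.4114 -0.0188  0.07  ]
0.08 [ 0.4132 -0.0026  0.08  ]
0.09 [0.415  0.0135 0.09  ]
0.1 [0.4168 0.0297 0.1   ]
[[-4.000e-04  9.505e-01  3.109e-01  8.130e-02]
 [ 1.000e+00  4.000e-04  0.000e+00 -5.000e-04]
 [-1.000e-04  3.109e-01 -9.505e-01 -1.795e-01]
 [ 0.000e+00  0.000e+00  0.000e+00  1.000e+00]] 356.72907466336255 278.80242533479606 208.33920445333652
[0.42095545 0.00650157 0.0545885 ] [-3.14154830e+00 -1.40460439e-03 -1.84917540e-02]
[0, 0, 0] (np.float64(279.79837016527387), np.float64(247.43424430617065))
[0.011, 0, 0] (np.float64(279.8080863761194), np.float64(228.75555639888248))
[-0.011, 0, 0] (np.float64(279.7889872888563), np.float64(265.4721217323258))
[0.011, 0.01, 0] (np.float64(298.33818237857935), np.float64(228.74808713560927))
[0.46282166 0.03986646 0.064     ]
[0.46225411 0.00983636 0.064     ]
[ 0.46168655 -0.02019438  0.064     ]
```

View pics/t3z.png

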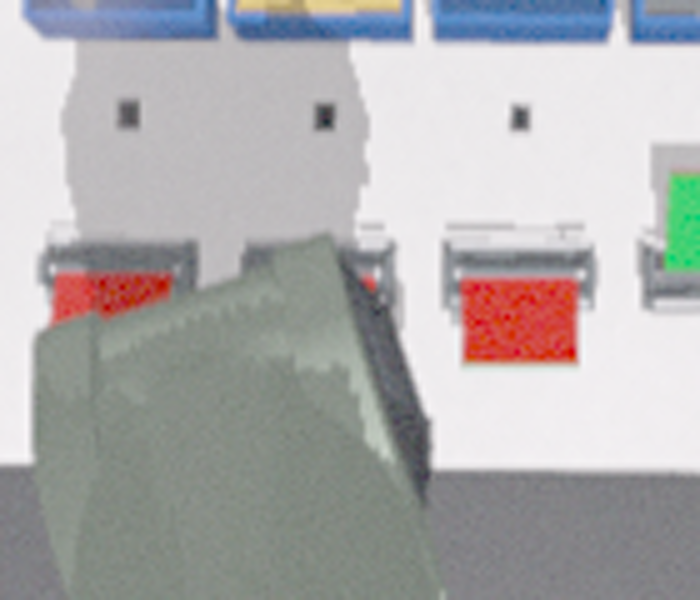

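```bash
python3 - <<'E'
from h import *; import pickle
from workcell import bot
d=pickle.load(open("side0.pkl","rb"));t=pickle.load(open("top0.pkl","rb"))
p=np.array([.2134,-.587,.1942]); y=np.array([np.sin(.3487),-np.cos(.3487),0])
for k in(-.05,0,.05):print(proj(d,p+k*y),proj(t,p+k*y))
w=bot.grab_frame("wrist"); w["pose"]=w["tool_from_camera"]
for z in(-.0,-.02,-.03,-.04):print(z,[np.round(proj(w,[x,0.011,z]),0) for x in(-.011,0,.011)])
f=d["frame"][70:130,370:430];g=(255*(f/255.)**.5).astype(np.uint8)
f2=t["frame"][350:420,490:560];g2=(255*(f2/255.)**.5).astype(np.uint8)
cv2.imwrite("pics/s0.png",np.hstack([cv2.resize(g,(400,400)),cv2.resize(g2,(400,400))]))
f=w["frame"][230:330,220:340];g=(255*(f/255.)**.5).astype(np.uint8);cv2.imwrite("pics/w2.png",cv2.resize(g,(720,600),interpolation=cv2.INTER_CUBIC))
E
```

```text
(np.float64(399.946188011268), np.float64(121.74074768474289)) (np.float64(493.103980265804), np.float64(373.08796894463245))
(np.float64(393.0381829524722), np.float64(117.75849206870662)) (np.float64(514.4679130664273), np.float64(364.6740635813785))
(np.float64(386.4899919495802), np.float64(113.98365835416827)) (np.float64(535.7155041195142), np.float64(356.3059778929336))
-0.0 [array([299., 265.]), array([300., 247.]), array([300., 229.])]
-0.02 [array([302., 284.]), array([302., 264.]), array([303., 244.])]
-0.03 [array([303., 294.]), array([303., 274.]), array([304., 253.])]
-0.04 [array([304., 306.]), array([305., 285.]), array([305., 262.])]
```

View pics/s0.png

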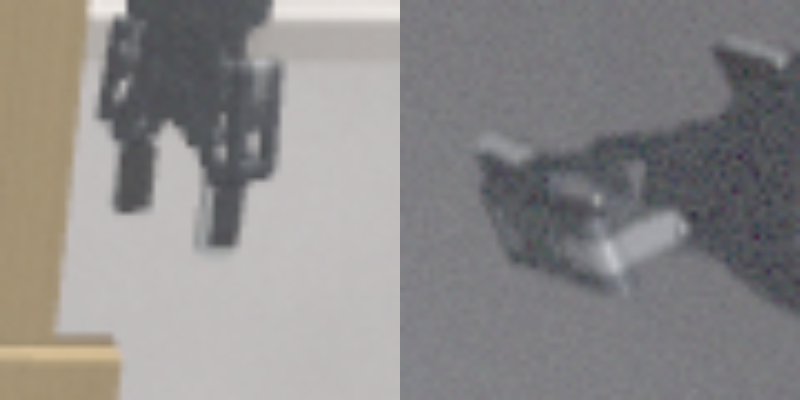

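View pics/w2.png

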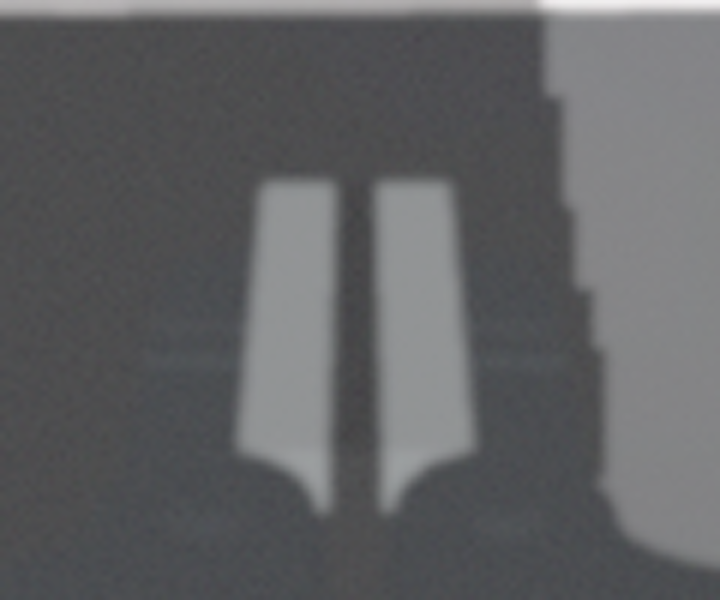

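The side and wrist views both put the visible fingertip about 35 mm short of the reported TCP: height ≈0.085 instead of 0.053. I'll test this with a small, safe push at this height.

apply_moves --commands '[{"travel": [0.015, -0.001, 0], "twist": [0, 0, 0], "claw": 0.0}, {"travel": [0.025, -0.001, 0], "twist": [0, 0, 0], "claw": 0.0}, {"travel": [0.032, -0.001, 0], "twist": [0, 0, 0], "claw": 0.0}, {"travel": [0.039, -0.002, 0], "twist": [0, 0, 0], "claw": 0.0}, {"travel": [0.046, -0.002, 0], "twist": [0, 0, 0], "claw": 0.0}, {"travel": [0.046, -0.002, 0], "twist": [0, 0, 0], "claw": 0.0}]'

```text
clock: 3.65
position: [0.4672, 0.0081, 0.0538]
tool_rot: [-3.141, -0.0, -0.018]
force: [-0.0, 0.3, -0.4]
grip_width: 0.0002
```

```bash
python3 - <<'E'
from h import *; from workcell import bot
s=bot.observe(); print(s["position"],s["force"])
w=bot.grab_frame("wrist")["frame"]; f=bot.grab_frame("side")["frame"][170:260,290:380]
cv2.imwrite("pics/p1.png",np.hstack([cv2.resize(w,(480,360)),cv2.resize((255*(f/255.)**.5).astype(np.uint8),(320,360),interpolation=cv2.INTER_CUBIC)]))
E
```

```text
[0.4671672  0.00808702 0.05378519] [-0.00078984  0.27191092 -0.41982307]
```

View pics/p1.png

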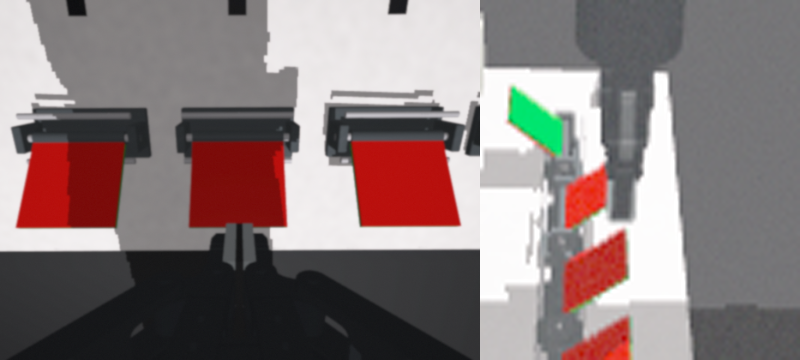

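The tag stayed put with zero force, so the real tip is above the leaf. I'll back off and go 34 mm lower, for a real tip height of ≈0.052.

apply_moves --commands '[{"travel": [-0.03, 0.001, 0], "twist": [0, 0, 0], "claw": 0.0}, {"travel": [-0.047, 0.001, 0], "twist": [0, 0, 0], "claw": 0.0}, {"travel": [-0.047, 0.001, 0], "twist": [0, 0, 0], "claw": 0.0}, {"travel": [-0.047, 0.001, 0.02], "twist": [0, 0, 0], "claw": 0.0}, {"travel": [-0.047, 0.001, 0.034], "twist": [0, 0, 0], "claw": 0.0}, {"travel": [-0.047, 0.001, 0.034], "twist": [0, 0, 0], "claw": 0.0}, {"travel": [-0.047, 0.001, 0.034], "twist": [0, 0, 0], "claw": 0.0}]'

```text
clock: 4.45
position: [0.4195, 0.0079, 0.02]
tool_rot: [3.142, 0.0, -0.018]
force: [0.8, -0.5, 0.1]
grip_width: -0.0004
```

```bash
python3 - <<'E'
from h import *; from workcell import bot
s=bot.observe(); print(s["position"],s["force"])
d=bot.grab_frame("side"); f=d["frame"][180:260,310:390]
cv2.imwrite("pics/p2.png",cv2.resize((255*(f/255.)**.5).astype(np.uint8),(600,600),interpolation=cv2.INTER_CUBIC))
E
```

```text
[0.41947215 0.00791379 0.01997444] [ 0.76791679 -0.45578502  0.07306512]
```

View pics/p2.png

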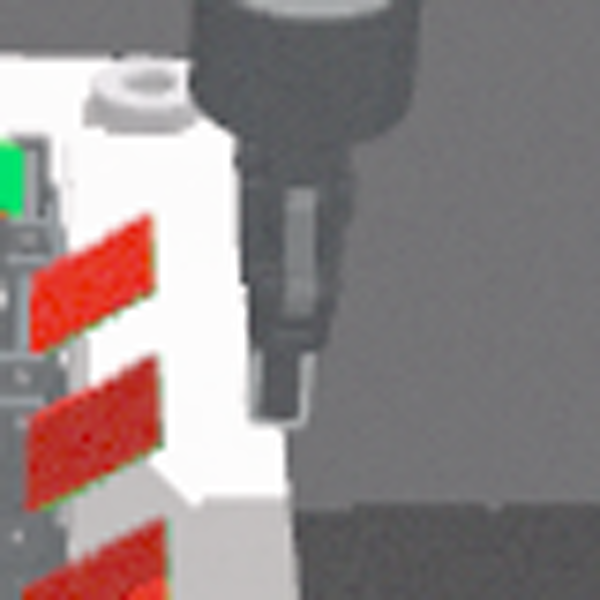

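apply_moves --commands '[{"travel": [0.015, 0.0, 0.003], "twist": [0, 0, 0], "claw": 0.0}, {"travel": [0.025, -0.001, 0.003], "twist": [0, 0, 0], "claw": 0.0}, {"travel": [0.03, -0.001, 0.003], "twist": [0, 0, 0], "claw": 0.0}, {"travel": [0.034, -0.001, 0.003], "twist": [0, 0, 0], "claw": 0.0}, {"travel": [0.038, -0.001, 0.003], "twist": [0, 0, 0], "claw": 0.0}, {"travel": [0.042, -0.001, 0.003], "twist": [0, 0, 0], "claw": 0.0}, {"travel": [0.047, -0.001, 0.003], "twist": [0, 0, 0], "claw": 0.0}, {"travel": [0.052, -0.001, 0.003], "twist": [0, 0, 0], "claw": 0.0}, {"travel": [0.057, -0.001, 0.003], "twist": [0, 0, 0], "claw": 0.0}, {"travel": [0.057, -0.001, 0.003], "twist": [0, 0, 0], "claw": 0.0}]'

```text
clock: 5.5
position: [0.4771, 0.0079, 0.0168]
tool_rot: [-3.141, -0.0, -0.018]
force: [-0.1, 0.1, -0.7]
grip_width: 0.0004
```

```bash
python3 - <<'E'
from h import *; from workcell import bot
s=bot.observe(); print(s["position"],s["force"])
w=bot.grab_frame("wrist")["frame"]; f=bot.grab_frame("side")["frame"][170:260,290:380]
cv2.imwrite("pics/p3.png",np.hstack([cv2.resize(w,(480,360)),cv2.resize((255*(f/255.)**.5).astype(np.uint8),(320,360),interpolation=cv2.INTER_CUBIC)]))
E
```

```text
[0.47712175 0.00788287 0.01677578] [-0.05959052  0.13632266 -0.71093747]
```

View pics/p3.png

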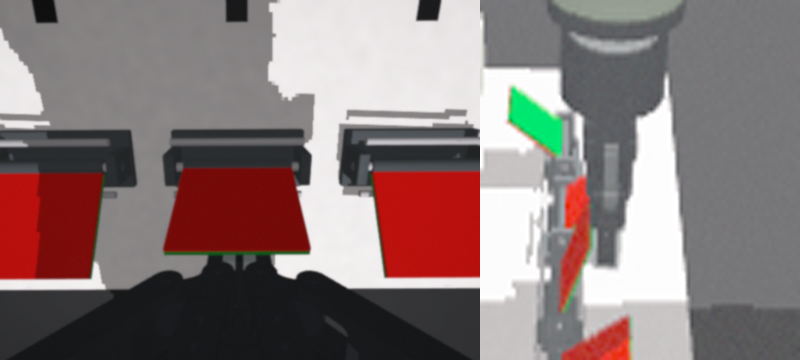

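The middle tag is rising on the finger while its neighbours stay still, so I'll continue.

apply_moves --commands '[{"travel": [0.004, 0, 0], "twist": [0, 0, 0], "claw": 0.0}, {"travel": [0.008, 0, 0], "twist": [0, 0, 0], "claw": 0.0}, {"travel": [0.012, 0, 0], "twist": [0, 0, 0], "claw": 0.0}, {"travel": [0.016, 0, 0], "twist": [0, 0, 0], "claw": 0.0}, {"travel": [0.02, 0, 0], "twist": [0, 0, 0], "claw": 0.0}, {"travel": [0.024, 0, 0], "twist": [0, 0, 0], "claw": 0.0}, {"travel": [0.028, 0, 0], "twist": [0, 0, 0], "claw": 0.0}, {"travel": [0.032, 0, 0], "twist": [0, 0, 0], "claw": 0.0}, {"travel": [0.032, 0, 0], "twist": [0, 0, 0], "claw": 0.0}]'

```text
clock: 6.5
position: [0.5089, 0.0073, 0.0168]
tool_rot: [-3.141, -0.0, -0.018]
force: [1.5, 0.1, 0.1]
grip_width: 0.0
```

```bash
python3 - <<'E'
from h import *; from workcell import bot
s=bot.observe(); print(s["position"],s["force"])
w=bot.grab_frame("wrist")["frame"]; f=bot.grab_frame("side")["frame"][170:260,290:380]
cv2.imwrite("pics/p4.png",np.hstack([cv2.resize(w,(480,360)),cv2.resize((255*(f/255.)**.5).astype(np.uint8),(320,360),interpolation=cv2.INTER_CUBIC)]))
E
```

```text
[0.50891271 0.00728717 0.01676254] [1.46831243 0.14173861 0.13617495]
```

View pics/p4.png

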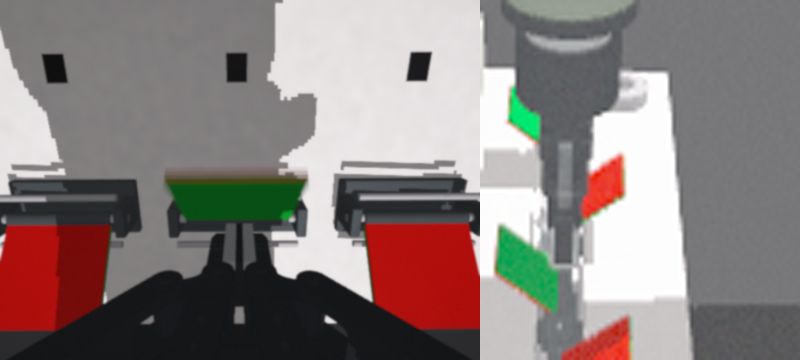

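It has fallen over to green. I'll back off straight and raise the arm.

apply_moves --commands '[{"travel": [-0.02, 0, 0], "twist": [0, 0, 0], "claw": 0.0}, {"travel": [-0.05, 0, 0], "twist": [0, 0, 0], "claw": 0.0}, {"travel": [-0.09, 0, 0], "twist": [0, 0, 0], "claw": 0.0}, {"travel": [-0.09, 0, -0.04], "twist": [0, 0, 0], "claw": 0.0}, {"travel": [-0.09, 0, -0.09], "twist": [0, 0, 0], "claw": 0.0}, {"travel": [-0.09, 0, -0.14], "twist": [0, 0, 0], "claw": 0.0}, {"travel": [-0.09, 0, -0.18], "twist": [0, 0, 0], "claw": 0.0}, {"travel": [-0.09, 0, -0.18], "twist": [0, 0, 0], "claw": 0.0}]'

```text
clock: 7.4
position: [0.4205, 0.009, 0.2014]
tool_rot: [-3.141, -0.008, -0.018]
force: [0.1, -0.3, -0.7]
grip_width: 0.0001
```

apply_moves --commands '[{"travel": [0, 0.35, 0], "twist": [0, 0, 0], "claw": 0.0}, {"travel": [0, 0.35, 0], "twist": [0, 0, 0], "claw": 0.0}, {"travel": [0, 0.35, 0], "twist": [0, 0, 0], "claw": 0.0}, {"travel": [0, 0.35, 0], "twist": [0, 0, 0], "claw": 0.0}, {"travel": [0, 0.35, 0], "twist": [0, 0, 0], "claw": 0.0}, {"travel": [0, 0.35, 0], "twist": [0, 0, 0], "claw": 0.0}, {"travel": [0, 0.35, 0], "twist": [0, 0, 0], "claw": 0.0}, {"travel": [0, 0.35, 0], "twist": [0, 0, 0], "claw": 0.0}, {"travel": [0, 0.35, 0], "twist": [0, 0, 0], "claw": 0.0}]'

```text
clock: 8.3
position: [0.4114, -0.3416, 0.1959]
tool_rot: [-3.141, 0.001, -0.02]
force: [-0.0, 1.6, -0.5]
grip_width: -0.0004
```

```bash
python3 - <<'E'
from h import *; from workcell import bot
s=bot.observe(); print(s["clock"],s["position"],s["force"])
t=bot.grab_frame("top"); sd=bot.grab_frame("side")["frame"]
for x in tags(t): print(x[:3])
for u,v in ((242.7,214.5),):print(ray(t,u,v,.064))
cv2.imwrite("pics/f.png",np.vstack([cv2.resize(t["frame"][130:290,120:400],(525,300)),cv2.resize(sd[150:330,190:505],(525,300))]))
E
```

```text
8.3 [ 0.41139225 -0.34156584  0.19586559] [-0.00668731  1.63316827 -0.50917085]
('red', 201.5, (524, 260, 36, 22))
('red', 321.0, (189, 235, 25, 17))
('green', 122.5, (232, 214, 15, 19))
[0.55577987 0.00742416 0.064     ]
```

View pics/f.png

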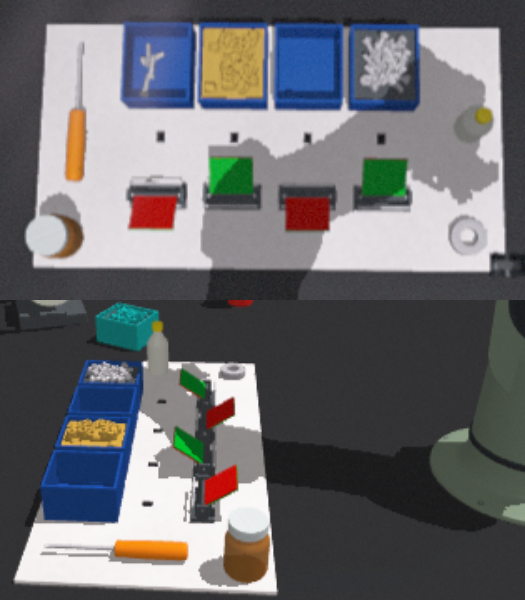

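The final view shows, left to right: low bin red, brass green, empty red, bolts green. Nothing else has moved.

```bash
python3 -c "
from workcell import bot
print(bot.job_done())"
```

```text
the job is handed in; nothing more can be done
None
```

The job is handed in at about 8.4 s of the 64 s allowed. Only one tag was wrong at the start: the one in front of the full brass bin showed red. I pushed it over with closed fingers, and it fell to its far stop with the green face up.

**Final check:** the last top and side pictures show, from left to right, low bin red, brass bin green, empty bin red and bolts bin green. The brass tag's free edge measured x = 0.556, close to the 0.555 of the tag that was already green, so it rests at its stop. By eye, the bins, jar, bottle, bearing and screwdriver stand where they were. The arm ended clear of everything. The force readings I took around the push stayed below about 2 N.

**What disagreed:**
- **Fingertip length:** the visible fingertip ends about 33 mm short of the reported TCP when the fingers are shut. My first push therefore passed over the tag without touching it. I backed off, lowered the tool 37 mm more and repeated the push successfully.
- **Colour mask:** in the last check it missed two tags and part of the brass tag, which lay in the arm's shadow. I confirmed those by looking at the pictures.

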